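# Clear the pile at the microscope

## Task

The microscope things have been left piled up on the blue slide box: take the pile apart from the top down, one piece at a time, and set each on its own place: the eyepiece standing in the wooden cup, the green-capped jar in the middle of the green coaster, the culture dish in the middle of the warming plate, and last the slide box flat inside the blue tray. Keep every piece upright and set it down, do not drop it. Leave the amber bottle and the glass beaker standing where they are.

Things in the scene. Friction and masses are not known exactly. Their poses are not given: they have to be found in the camera images.
- eyepiece: Microscope eyepiece, top of the pile, standing barrel up. Lower part: black cylinder 30 mm in diameter (31 over a rubber band), 24 mm high; above it a bright aluminium barrel 24 mm in diameter, 22 mm high; 46 mm in all. About 80 g. Origin at the centre of its underside, z up along the barrel.
- jar: Small round sample jar, white with a green cap, 42 mm in diameter (cap), 32 mm high, flat top. About 60 g. Second in the pile, under the eyepiece, on the dish. Origin at the centre of its underside, z up.
- dish: Closed culture dish, red with a pink lid, 58 mm in diameter, 18 mm high, flat top. About 60 g. Third in the pile, under the jar, on the slide box. Origin at the centre of its underside, z up.
- slide_box: Closed blue slide box, 96 mm long (its x), 64 mm wide (its y), 32 mm high (z up), with a white label strip at one end. About 200 g. Bottom of the pile, flat on the table. Origin at the centre of its underside. Grip it across its 64 mm width.
- cup: Round shallow cup of pale wood with a grey lining, fixed to the table, place of the eyepiece: 62 mm outside diameter and about 54 mm inside at the rim, about 48 mm across the inner floor, 14 mm high, inner floor 4 mm above its underside. Origin at the centre of its underside, z up.
- coaster: Green round coaster fixed to the table with a white disc in its middle, place of the jar: 72 mm in diameter, flat top 8 mm high, white disc 48 mm. Origin at the centre of its underside, z up.
- warmer: Warming plate fixed to the table, place of the dish: white square housing 96 by 96 mm with a dark round plate 88 mm in diameter, flat top 20 mm above the table, with a thin red circle of 62 mm diameter round its middle. It is cool. Origin at the centre of its underside, z up.
- tray: Shallow blue rectangular tray with a pale blue floor, fixed to the table, place of the slide box: outside 120 mm (its x) by 88 mm (its y), inside 112 by 80 mm, floor 3 mm above the table, rim 8 mm above the table. The slide box goes in lengthwise, either way round. Origin at the centre of its underside, z up.
- bottle: Amber glass bottle with a black cap, 38 mm in diameter, 75 mm high, loose, standing among the places; to be left alone. Origin at the centre of its underside.
- beaker: Small open glass beaker, 42 mm in diameter, 55 mm high, loose, standing among the places; to be left alone. Origin at the centre of its underside.

How it is judged:
By the outcome, as a careful person would: the job done as asked, in the order asked, and still so for the second after the job is handed in, with the robot touching nothing.
It also fails if it takes over 118 s, if anything falls off the work surface, if the arm or the gripper's body presses on something with over 40 N, if the wrist force passes 120 N, or if a joint passes its speed limit or range.

## Robot

A 7-joint arm with a two-finger parallel gripper is mounted at the origin on the work surface. World frame = base frame: x ahead of the robot, y to its left, z up, the work surface at z = 0. Lengths are in m, angles in rad, forces in N, time in s.
With the tool pointing down it reaches from about 0.425 to 0.925 m from the base axis. Payload 6.8 kg.
Tool frame: the origin (TCP) lies where the fingers leave the gripper's body, on its centre line; the fingertips stand 73 mm ahead of it and the grasp point (between the pads) lies 54 mm ahead of it; z points along the fingers, y is the line along which they close (so a half turn about z gives the same grasp; the last joint's range is limited). The gripper opens to 85 mm and grips with 20 to 120 N. Pads are 22 mm wide; open, the fingers measure 114 mm over their backs; the gripper's body (76 mm by 85 mm) begins 54 mm behind the grasp point. The pads swing forward as they close: fully open they stand 13 mm farther back than shut.
Start: joints at [-1.437, 0.477, 0.022, 1.555, -0.011, 1.109, -0.083], TCP at [0.162, 0.655, 0.304] pointing down, gripper open.
Joint ranges: [-2.96, 2.96], [-0.34, 2.1], [-1.41, 1.46], [0.24, 2.44], [-1.37, 4.51], [0.17, 1.92], [-2.96, 2.96]. Speed limits (rad/s): [2.39, 2.39, 3.14, 3.14, 3.14, 3.14, 3.14].

## Interface

Orientations are given as a rotation vector (axis times angle).
In Python, from bench import r, grab_frame, camera_info gives the robot as it stands.
- The arm moves only by the shell command python3 -m pendant 'ROWS' [OPENING] [FORCE]. ROWS is rows parted by semicolons, their numbers by spaces, 1 to 5 of them, each of 6 numbers: dx, dy, dz in m, then a rotation vector rx, ry, rz in rad; each row is the pose to reach, as a shift and turn from the pose commanded when the command began, along the tool's axes at that moment; what a row does not reach only later rows make up. A row lasts 1/10 s, in which the tool goes at most 0.05 m and 0.15 rad, less where a joint would pass 70% of its speed; a pose out of reach is approached as far as the arm can. OPENING is the finger opening in m, set as the command begins (- or left out keeps the last). The fingers move at their own pace and stop on an object; FORCE is the grip in N (left out, the last holds). Time passes only in rows, so rows that do not move let the fingers close. It prints the time, the measured TCP pose, the force, the opening and the grip force at its end.
- r.get_obs(): the state, without advancing time (a new reading comes with each control period).
- grab_frame(name): name is "side" or "top" or "wrist"; returns (picture, depth): 420x560x3 uint8, blue, green, red; 420x560 float32, m along the optical axis (not along the pixel's ray), 0 where there is no reading.
- camera_info(name): a dict with "camera_matrix" (3x3 intrinsics, pixels), "k1" (the pictures are not rectified: a ray, as slopes to the right and down, at radius r is drawn at 1 + k1 r^2 times it, then the intrinsics apply), "R" (3x3) and "t" (3): a world point X has camera coordinates R X + t. Camera axes: x right, y down, z forward; pixel columns grow to the right and rows downward; lengths in m; the calibration is good to about 2 mm. A picture is of the moment at which its call begins: read the wrist's pose just before it. camera_info takes no time and is no camera call; for the wrist camera it gives the pose at the moment of the call.
- r.hand_in(): hands the job in; it is judged then, once.
The state is a dict: "clock": time; "joints": joint angles; "qvel": joint speeds; "tau": joint torques, N m; "tcp_pos": TCP position; "orientation": TCP orientation; "contact_force": force on the tool from outside, world axes, zero at the start; "moment": the same for the moment, N m; "grip_width": finger opening in m; "gripper_force": force on a finger pad.
Only numpy, scipy, OpenCV 4.12 (cv2) and the standard library are available. Lean on these libraries where they do the work, as an engineer would, in place of code of your own. Each camera call takes 0.05 s, during which the arm holds its last target. There are 200 camera calls.

## Working session

There is one attempt and no reset: what is moved stays moved. The work goes in short steps, Python scripts to look and compute and a shell command to move; the robot and the scene stay as the last step left them, time stands still between calls to the robot, and variables do not carry over. Pictures are saved under pics/ and viewed, at most 16 in all, crops included, and the job is handed in when it is done.

```bash
ls; mkdir -p pics; python3 - <<'E'
from bench import r, grab_frame, camera_info
import cv2,numpy as np
o=r.get_obs(); print({k:np.round(v,3) for k,v in o.items()})
for n in ("side","top","wrist"):
    c=camera_info(n); p,d=grab_frame(n); cv2.imwrite(f"pics/{n}0.png",p); np.savez(f"pics/{n}0.npz",p=p,d=d,K=c["camera_matrix"],k1=c["k1"],R=c["R"],t=c["t"])
    print(n,np.round(c["camera_matrix"],1).tolist(),c["k1"],np.round(c["R"],3).tolist(),np.round(c["t"],3),(d>0).mean())
E
```

```text
pics
{'clock': np.float64(0.0), 'joints': array([-1.437,  0.478,  0.022,  1.556, -0.011,  1.109, -0.083]), 'qvel': array([ 0.001, -0.002,  0.001,  0.   , -0.001,  0.   ,  0.   ]), 'tau': array([ 1.0000e-03, -5.9647e+01,  1.6090e+00, -2.8119e+01,  1.2000e-02,
        1.0000e-02,  0.0000e+00]), 'tcp_pos': array([0.162, 0.655, 0.303]), 'orientation': array([-3.790e-01, -3.119e+00,  3.000e-03]), 'contact_force': array([ 0.602,  0.444, -0.227]), 'moment': array([0.038, 0.032, 0.002]), 'gripper_force': np.float64(0.0), 'grip_width': np.float64(0.085)}
side [[527.7, 0.0, 275.8], [0.0, 527.7, 212.5], [0.0, 0.0, 1.0]] -0.07723797013942449 [[-0.977, -0.212, 0.011], [-0.168, 0.744, -0.646], [0.129, -0.633, -0.763]] [0.541 0.157 1.216] 0.9960374149659864
top [[388.6, 0.0, 281.0], [0.0, 388.6, 208.9], [0.0, 0.0, 1.0]] -0.06960231158288599 [[0.155, -0.988, 0.001], [-0.959, -0.15, -0.239], [0.236, 0.036, -0.971]] [-0.075  0.565  0.759] 0.9959736394557823
wrist [[332.9, 0.0, 284.2], [0.0, 332.9, 214.8], [0.0, 0.0, 1.0]] -0.01984828084790046 [[0.239, 0.971, -0.001], [0.938, -0.231, 0.259], [0.252, -0.063, -0.966]] [-0.674 -0.033  0.377] 0.9958971088435374
```

View pics/top0.png

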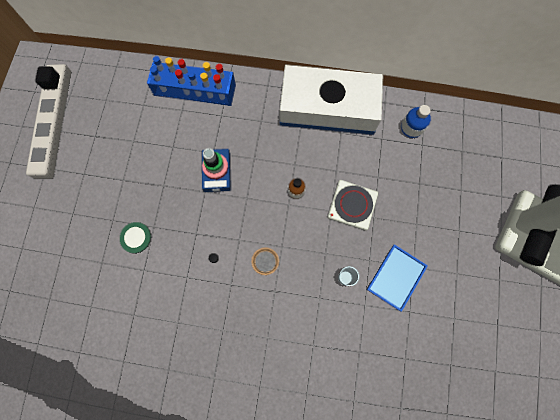

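View pics/side0.png

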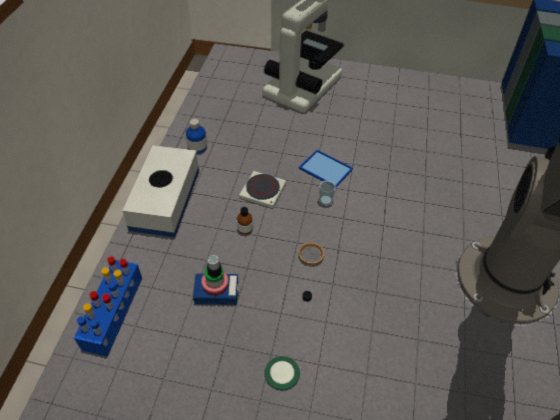

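The top view shows the pile at (213,165), coaster (135,237), cup (265,261), warmer (353,204), tray (397,278), beaker (347,276) and bottle (297,187). The side view shows the same things at: pile (215,275), coaster (282,373), cup (311,254), warmer (263,187), tray (326,168), beaker (326,194), bottle (245,221).

```bash
cat > vis.py <<'E'
import numpy as np,cv2
from scipy.spatial.transform import Rotation as Ro
def load(f):
    z=np.load(f); return {k:z[k] for k in z.files}
def snap(name,tag):
    from bench import grab_frame,camera_info
    c=camera_info(name); p,d=grab_frame(name)
    np.savez(f"pics/{tag}.npz",p=p,d=d,K=c["camera_matrix"],k1=c["k1"],R=c["R"],t=c["t"]); cv2.imwrite(f"pics/{tag}.png",p)
    return load(f"pics/{tag}.npz")
def slopes(v,uv):
    k=float(v["k1"])   # drawn = s*(1+k r^2) -> cv2 distortion with only k1
    return cv2.undistortPoints(np.asarray(uv,float).reshape(-1,1,2),v["K"],np.array([k,0,0,0.]))[:,0]
def cloud(v):
    h,w=v["d"].shape; u,vv=np.meshgrid(np.arange(w),np.arange(h))
    s=slopes(v,np.stack([u,vv],-1)); d=v["d"].reshape(-1,1)
    X=(np.hstack([s,np.ones((len(s),1))])*d-v["t"])@v["R"]
    X[d[:,0]<=0]=np.nan
    return X.reshape(h,w,3)
def ray(v,uv):
    s=slopes(v,uv); D=np.hstack([s,np.ones((len(s),1))])@v["R"]; return -v["R"].T@v["t"],D/np.linalg.norm(D,axis=1)[:,None]
def tri(pairs):   # [(view,(u,v)),...] least squares ray intersection, and residual
    A=np.zeros((3,3));b=np.zeros(3);L=[]
    for v,uv in pairs:
        c,D=ray(v,[uv]);P=np.eye(3)-np.outer(D[0],D[0]);A+=P;b+=P@c;L.append((P,c))
    x=np.linalg.solve(A,b); return x,max(np.linalg.norm(P@(x-c)) for P,c in L)
def onplane(v,uv,z):
    c,D=ray(v,uv); return c+D*((z-c[2])/D[:,2])[:,None]
def proj(v,X):
    return cv2.projectPoints(np.asarray(X,float).reshape(-1,1,3),cv2.Rodrigues(v["R"])[0],v["t"],v["K"],np.array([float(v["k1"]),0,0,0]))[0][:,0]
E
python3 - <<'E'
from vis import *
T=load("pics/top0.npz");S=load("pics/side0.npz")
names=dict(pile=((210,160),(214,265)),coaster=((135,237),(282,373)),cup=((265,261),(311,254)),warmer=((353,204),(263,187)),tray=((397,278),(326,168)),beaker=((347,276),(326,194)),bottle=((297,187),(245,221)),blk=((213,258),(307,296)))
CT,CS=cloud(T),cloud(S)
for n,(a,b) in names.items():
    x,e=tri([(T,a),(S,b)])
    print(n,'tri',np.round(x,4),round(e,4),'depthT',np.round(CT[a[1],a[0]],3),'depthS',np.round(CS[b[1],b[0]],3))
for n,C in (('T',CT),('S',CS)):
    z=C[...,2]; print(n,'table z',np.nanmedian(z[230:300,150:350]))
    P=C.reshape(-1,3)
    for k,(a,b) in names.items():
        c=CT[a[1],a[0]][:2]; m=np.linalg.norm(P[:,:2]-c,axis=1)<0.075; q=P[m]; 
        h,e=np.histogram(q[:,2],np.arange(-0.01,0.16,0.004)); print(n,k,[(round(e[i]*1000),int(h[i])) for i in range(len(h)) if h[i]>3])
big=np.hstack([cv2.resize(T['p'][120:320,110:450],None,fx=2.3,fy=2.3,interpolation=cv2.INTER_CUBIC)])
cv2.imwrite("pics/topcrop.png",big)
E
```

```text
pile tri [0.6465 0.1764 0.1035] 0.0037 depthT [0.637 0.172 0.12 ] depthS [0.646 0.186 0.12 ]
coaster tri [0.4683 0.3354 0.0028] 0.0001 depthT [0.468 0.335 0.005] depthS [0.468 0.338 0.008]
cup tri [0.4613 0.0324 0.0068] 0.0003 depthT [0.462 0.033 0.001] depthS [0.462 0.032 0.007]
warmer tri [ 0.6193 -0.1453  0.016 ] 0.0004 depthT [ 0.619 -0.145  0.016] depthS [ 0.619 -0.141  0.021]
tray tri [ 0.4696 -0.2635  0.004 ] 0.001 depthT [ 0.469 -0.263  0.004] depthS [ 0.471 -0.265  0.003]
beaker tri [ 0.4546 -0.1491  0.0251] 0.0003 depthT [ 0.456 -0.152  0.003] depthS [ 0.454 -0.131  0.045]
bottle tri [ 0.6341 -0.0131  0.0301] 0.0005 depthT [ 0.626 -0.013  0.059] depthS [0.629 0.004 0.052]
blk tri [0.45   0.1481 0.0068] 0.0007 depthT [0.449 0.146 0.016] depthS [0.45  0.151 0.012]
T table z -0.0010257607993346591
T pile [(-10, 4), (-6, 561), (-2, 1215), (2, 52), (6, 18), (10, 18), (14, 26), (18, 26), (22, 19), (26, 201), (30, 310), (34, 14), (42, 20), (46, 138), (50, 33), (54, 11), (58, 10), (62, 12), (66, 4), (70, 12), (74, 13), (78, 74), (82, 12), (86, 5), (90, 4), (94, 18), (98, 12), (102,
[... 1294 characters left out ...]
), (-6, 374), (-2, 1439), (2, 490), (6, 93), (10, 85), (14, 50)]
S warmer [(-6, 119), (-2, 540), (2, 152), (6, 45), (10, 109), (14, 326), (18, 467), (22, 118)]
S tray [(-6, 65), (-2, 514), (2, 689), (6, 239), (10, 41)]
S beaker [(-6, 257), (-2, 1047), (2, 311), (6, 44), (10, 17), (14, 17), (18, 14), (22, 22), (26, 19), (30, 32), (34, 28), (38, 29), (42, 31), (46, 32), (50, 38), (54, 34)]
S bottle [(-10, 4), (-6, 351), (-2, 1268), (2, 298), (6, 15), (10, 10), (14, 20), (18, 20), (22, 18), (26, 16), (30, 18), (34, 15), (38, 18), (42, 30), (46, 32), (50, 34), (54, 21), (58, 8), (62, 12), (66, 10), (70, 15), (74, 27)]
S blk [(-10, 6), (-6, 640), (-2, 1987), (2, 317), (6, 11), (10, 42), (14, 26)]
```

View pics/topcrop.png

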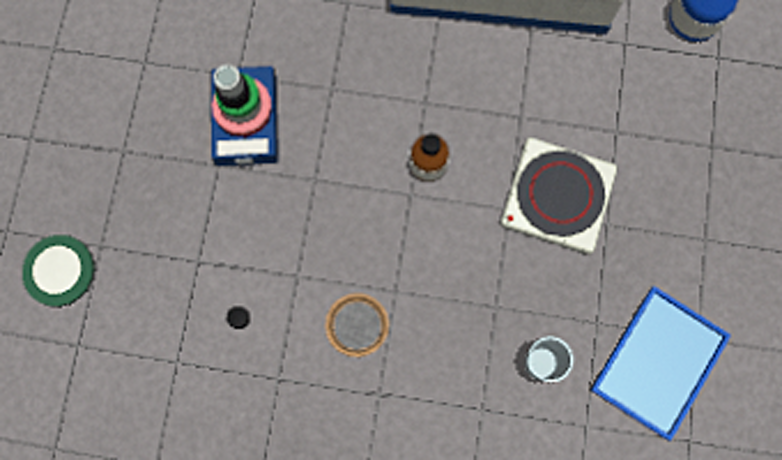

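View pics/wrist0.png

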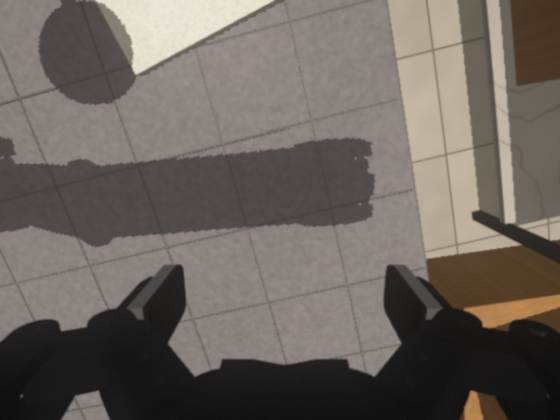

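The crop shows the pile leaning off-centre, with the label end towards the robot. The places are all clear, and the beaker stands about 110 mm from the tray centre. The wrist picture shows the fingertips at about (170,270) and (400,270). Next I'll fit centres and yaws from both views, plus the tip geometry.

```bash
cat > fit.py <<'E'
from vis import *
from scipy.optimize import least_squares
def seg(v,C,c,rad,zlo,zhi,hsv=None):
    m=(np.linalg.norm(C[...,:2]-c,axis=2)<rad)&(C[...,2]>zlo)&(C[...,2]<zhi)
    if hsv:
        H=cv2.cvtColor(v["p"],cv2.COLOR_BGR2HSV); m&=cv2.inRange(H,hsv[0],hsv[1])>0
    n,l,st,_=cv2.connectedComponentsWithStats(m.astype(np.uint8))
    return l==1+np.argmax(st[1:,4]) if n>1 else m
def circ(v,m,z):   # enclosing circle of the mask's pixels put on plane z
    ys,xs=np.nonzero(m); P=onplane(v,np.stack([xs,ys],1),z)[:,:2].astype(np.float32)
    (x,y),R=cv2.minEnclosingCircle(P); return x,y,R,len(P)
def rect(v,m,z):
    ys,xs=np.nonzero(m); P=onplane(v,np.stack([xs,ys],1),z)[:,:2].astype(np.float32)*1000
    (x,y),(a,b),t=cv2.minAreaRect(P)
    if b>a: a,b,t=b,a,t+90
    return x/1000,y/1000,a,b,(t+90)%180-90
E
python3 - <<'E'
from fit import *
T=load("pics/top0.npz");S=load("pics/side0.npz");W=load("pics/wrist0.npz")
pile=np.array([.64,.175])
for n,v in (('T',T),('S',S)):
    C=cloud(v)
    f=lambda *a:np.round(a,4).tolist()
    for k,c,rad,zl,zh,z,hsv in [('eyep',pile,.06,.115,.14,.128,None),('jar',pile,.06,.074,.09,.082,((40,60,20),(90,255,255))),
      ('dish',pile,.06,.044,.056,.050,None),('coast',(.468,.336),.05,.003,.014,.008,((40,60,20),(90,255,255))),
      ('coastW',(.468,.336),.05,.002,.014,.008,((0,0,150),(180,80,255))),('cup',(.461,.0325),.05,.008,.02,.014,None),('cupHue',(.461,.0325),.05,-.01,.03,.014,((5,80,60),(25,255,255))),
      ('warmRed',(.619,-.145),.06,.01,.03,.020,((0,90,50),(180,255,255))),('warmDark',(.619,-.145),.06,.01,.03,.02,((0,0,0),(180,255,110))),('beaker',(.455,-.149),.04,.045,.06,.055,None),('bottle',(.63,-.012),.04,.064,.08,.075,None)]:
        m=seg(v,C,np.array(c),rad,zl,zh,hsv); print(n,k,f(*circ(v,m,z)),'medz',round(float(np.median(C[m][:,2])),4))
    for k,c,rad,zl,zh,z,hsv in [('box',pile,.08,.022,.04,.032,None),('tray',(.47,-.2635),.09,.002,.02,.008,((95,90,40),(130,255,255))),('trayfloor',(.47,-.2635),.09,-.004,.02,.003,((95,40,170),(125,200,255))),('warm',(.619,-.145),.08,.009,.03,.020,None)]:
        m=seg(v,C,np.array(c),rad,zl,zh,hsv); print(n,k,f(*rect(v,m,z)),'medz',round(float(np.median(C[m][:,2])),4))
R=Ro.from_rotvec([-.379,-3.119,.003]).as_matrix();p=np.array([.162,.655,.3035])
print(np.round(R,3))
L=(cloud(W)-p)@R
m=(L[...,2]<.1)&(L[...,2]>.02)
for s in (1,-1):
    q=L[m&(L[...,1]*s>0.02)&(abs(L[...,1])<.08)&(abs(L[...,0])<.03)]; print(s,len(q),np.round(np.percentile(q,[1,50,99],axis=0),4).tolist())
print('cam in tool',np.round((-W["R"].T@W["t"]-p)@R,4), np.round(W["R"]@R,3).tolist())
E
```

```text
T eyep [0.6457, 0.1755, 0.014, 118.0] medz 0.1264
T jar [0.6489, 0.1749, 0.0211, 97.0] medz 0.0802
T dish [0.651, 0.1769, 0.029, 188.0] medz 0.0485
T coast [0.4678, 0.334, 0.0357, 380.0] medz 0.0064
T coastW [0.4681, 0.3351, 0.0246, 351.0] medz 0.0068
T cup [0.4615, 0.0315, 0.0306, 174.0] medz 0.0123
T cupHue [0.4605, 0.0322, 0.03, 235.0] medz 0.0105
T warmRed [0.6197, -0.1453, 0.032, 141.0] medz 0.0192
T warmDark [0.6186, -0.1461, 0.0437, 964.0] medz 0.0193
T beaker [0.4523, -0.1477, 0.0209, 106.0] medz 0.0532
T bottle [0.6326, -0.0122, 0.0104, 65.0] medz 0.0734
T box [0.6483, 0.1767, 97.0355, 63.8227, 11.8037] medz 0.0305
T tray [0.4703, -0.2628, 120.7241, 89.0187, -25.0397] medz 0.0064
T trayfloor [0.4684, -0.2639, 114.5996, 88.024, -24.4988] medz 0.0025
T warm [0.6177, -0.1436, 96.3805, 95.5406, -9.5653] medz 0.0184
S eyep [0.6482, 0.1814, 0.0157, 120.0] medz 0.1269
S jar [0.6523, 0.1812, 0.0221, 121.0] medz 0.0816
S dish [0.6531, 0.1818, 0.0302, 213.0] medz 0.0495
S coast [0.469, 0.3363, 0.0358, 450.0] medz 0.0074
S coastW [0.469, 0.3351, 0.0239, 415.0] medz 0.0078
S cup [0.4624
[... 215 characters left out ...]
1444, 0.0259, 117.0] medz 0.0514
S bottle [0.633, -0.0067, 0.0135, 59.0] medz 0.073
S box [0.6503, 0.1844, 95.5818, 67.2165, 12.7788] medz 0.0311
S tray [0.4725, -0.2608, 122.4931, 92.5834, -24.3543] medz 0.0049
S trayfloor [0.4723, -0.2651, 106.0131, 70.3621, -24.1851] medz 0.0036
S warm [0.6197, -0.1386, 101.8831, 96.7108, 80.3503] medz 0.0187
[[-0.971  0.239  0.   ]
 [ 0.239  0.971 -0.002]
 [-0.001 -0.002 -1.   ]]
1 3133 [[-0.0094, 0.0421, 0.021], [0.008, 0.0428, 0.038], [0.0127, 0.0559, 0.0594]]
-1 3106 [[-0.0095, -0.0559, 0.0207], [0.0079, -0.043, 0.0383], [0.0127, -0.0424, 0.0595]]
cam in tool [ 0.0665 -0.0001 -0.0688] [[0.0, 1.0, -0.001], [-0.966, 0.0, -0.259], [-0.259, 0.001, 0.966]]
```

Heights agree with the text. With the fingers open the tips are 60 mm ahead of the TCP (73 mm shut). I'm moving to above the pile, turning to the box's yaw of 12°.

```bash
python3 -m pendant '-.043 -.0255 0 0 0 0; -.086 -.051 0 0 0 0; -.129 -.0765 0 0 0 0; -.172 -.102 0 0 0 0; -.215 -.1275 0 0 0 0' .085
python3 -m pendant '-.043 -.0255 0 0 0 0; -.086 -.051 0 0 0 0; -.129 -.0765 0 0 0 0; -.172 -.102 0 0 0 0; -.215 -.1275 0 0 0 0'
python3 -m pendant '-.04 -.023 0 0 0 -.1; -.08 -.046 0 0 0 -.2; -.12 -.069 0 0 0 -.33; -.155 -.092 0 0 0 -.45; -.155 -.092 0 0 0 -.454'
python3 -m pendant '0 0 0 0 0 0; 0 0 0 0 0 0'
cat > st.py <<'E'
from vis import *
from bench import r
def st():
    o=r.get_obs(); R=Ro.from_rotvec(o["orientation"]).as_matrix(); return o,np.array(o["tcp_pos"]),R
def to(x,y,z,yaw_y=None):   # tool-axes move to bring TCP to world x,y,z with tool y at heading (deg, mod 180)
    o,p,R=st(); d=R.T@(np.array([x,y,z])-p); print("shift",np.round(d,4),"tcp",np.round(p,4),"f",np.round(o["contact_force"],1),"w",round(float(o["grip_width"]),4),"t",round(float(o["clock"]),2),'tilt',np.round(R[:2,2],4))
    if yaw_y is not None:
        h=np.degrees(np.arctan2(R[1,1],R[0,1])); e=(yaw_y-h+90)%180-90; print("heading y",round(h,2),"rz",round(-np.radians(e),4),"j7",round(float(o["joints"][6]),2))
E
python3 - <<'E'
from st import *; from fit import *
to(.647,.178,.25,102)
W=snap("wrist","w1"); C=cloud(W); pile=np.array([.649,.178])
for k,z,zl,zh,hsv in [('eyep',.128,.115,.14,None),('jar',.082,.074,.09,((40,60,20),(90,255,255))),('dish',.05,.044,.056,None)]:
    m=seg(W,C,pile,.06,zl,zh,hsv); print(k,np.round(circ(W,m,z),4),'medz',np.median(C[m][:,2]))
m=seg(W,C,pile,.08,.022,.04,None); print(np.round(rect(W,m,.032),4),np.median(C[m][:,2]))
E
```

```text
clock: 0.65
tcp_pos: [0.341, 0.4784, 0.3038]
orientation: [-0.379, -3.119, 0.0]
contact_force: [0.9, 0.2, -0.6]
grip_width: 0.0849
gripper_force: 0.0
clock: 1.15
tcp_pos: [0.5191, 0.3031, 0.3039]
orientation: [-0.379, -3.119, -0.0]
contact_force: [0.7, 1.3, -0.3]
grip_width: 0.0852
gripper_force: 0.0
clock: 1.65
tcp_pos: [0.6502, 0.1703, 0.3034]
orientation: [-0.322, 3.124, -0.007]
contact_force: [-0.1, -0.3, -0.3]
grip_width: 0.0849
gripper_force: 0.0
clock: 1.85
tcp_pos: [0.6457, 0.1798, 0.3035]
orientation: [0.334, -3.123, -0.001]
contact_force: [-0.3, 0.5, 0.3]
grip_width: 0.0849
gripper_force: 0.0
shift [-0.001  -0.0021  0.0535] tcp [0.6457 0.1798 0.3035] f [-0.3  0.5  0.3] w 0.0849 t 1.85 tilt [-0.0012  0.0008]
heading y 102.2 rz 0.0035 j7 1.48
eyep [6.477e-01 1.775e-01 1.300e-02 7.890e+02] medz 0.1272713276644479
jar [6.502e-01 1.766e-01 2.090e-02 4.810e+02] medz 0.08113060096212056
dish [6.509e-01 1.784e-01 2.900e-02 8.860e+02] medz 0.04912674239994217
[ 0.6488  0.1796 96.7509 63.2858 11.8708] 0.031082663999524432
```

View pics/w1.png

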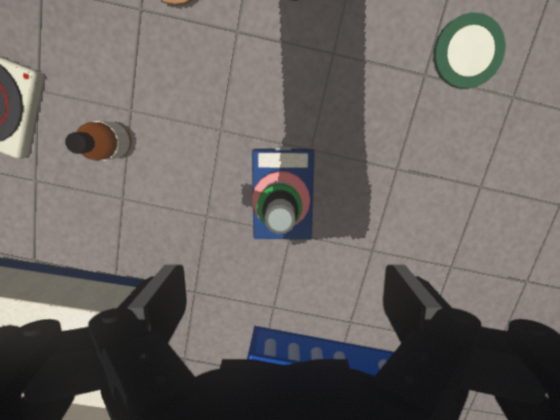

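The wrist view shows the eyepiece tip at (280,217), the jar and dish rims below it, and the box label at (283,160). It is aligned with the fingers. I'll centre on the eyepiece, go part way down with the fingers half closed, and measure where the tips are.

```bash
python3 -m pendant '-.0015 -.0027 .03 0 0 .0035; -.0015 -.0027 .06 0 0 .0035; -.0015 -.0027 .085 0 0 .0035; -.0015 -.0027 .085 0 0 .0035; -.0015 -.0027 .085 0 0 .0035' .045 40
cat >> st.py <<'E'
def tips():
    o,p,R=st(); W=snap("wrist","tips"); L=(cloud(W)-p)@R; w=o["grip_width"]/2
    for s in (1,-1):
        q=L[(L[...,1]*s>w-.004)&(L[...,1]*s<w+.016)&(abs(L[...,0])<.013)&(L[...,2]<.085)&(L[...,2]>.02)]
        print("tip",s,np.round(np.percentile(q,[1,50,99],axis=0),4).tolist())
    return W
E
python3 - <<'E'
from st import *; from fit import *
to(.6477,.1775,.182,102)
W=tips(); C=cloud(W); m=seg(W,C,np.array([.648,.178]),.04,.115,.14); print(np.round(circ(W,m,.128),4),np.median(C[m][:,2]))
E
```

```text
clock: 2.4
tcp_pos: [0.6481, 0.1774, 0.2193]
orientation: [0.33, -3.124, -0.001]
contact_force: [-0.2, 0.1, 0.0]
grip_width: 0.0448
gripper_force: 0.0
shift [0.0003 0.0001 0.0373] tcp [0.6481 0.1774 0.2193] f [-0.2  0.1  0. ] w 0.0448 t 2.4 tilt [-0.0004  0.0003]
heading y 102.05 rz 0.0009 j7 1.49
tip 1 [[-0.0099, 0.0227, 0.0205], [0.0083, 0.0248, 0.0411], [0.0129, 0.0379, 0.0689]]
tip -1 [[-0.0099, -0.0378, 0.0203], [0.0083, -0.0242, 0.0408], [0.0129, -0.022, 0.0684]]
[6.471e-01 1.766e-01 1.350e-02 1.734e+03] 0.12728925459823875
```

```bash
python3 -m pendant '.0007 -.0005 .02 0 0 0; .0007 -.0005 .038 0 0 0; .0007 -.0005 .038 0 0 0' && python3 -m pendant '0 0 0 0 0 0; 0 0 0 0 0 0; 0 0 0 0 0 0; 0 0 0 0 0 0; 0 0 0 0 0 0' .01 40
python3 - <<'E'
from st import *
to(.6477,.1775,.24,102)
E
```

```text
clock: 2.75
tcp_pos: [0.6473, 0.1757, 0.1805]
orientation: [0.328, -3.123, 0.0]
contact_force: [-0.3, -0.0, 0.1]
grip_width: 0.0451
gripper_force: 0.0
clock: 3.25
tcp_pos: [0.649, 0.1759, 0.1829]
orientation: [-0.327, 3.121, 0.002]
contact_force: [0.5, 1.2, 6.9]
grip_width: 0.0222
gripper_force: 39.7
shift [ 0.0007  0.0018 -0.0571] tcp [0.649  0.1759 0.1829] f [0.5 1.2 6.9] w 0.0222 t 3.25 tilt [0.003  0.0013]
heading y 101.96 rz -0.0007 j7 1.5
```

```bash
python3 -m pendant '0 0 -.005 0 0 0; 0 0 -.015 0 0 0; 0 0 -.03 0 0 0; 0 0 -.06 0 0 0; 0 0 -.06 0 0 0'
python3 - <<'E'
from st import *; from fit import *
to(.4615,.033,.23,102)
W=snap("wrist","w2");C=cloud(W); o,p,R=st(); L=(C-p)@R
m=(abs(L[...,0])<.05)&(abs(L[...,1])<.05)&(L[...,2]>.04)&(L[...,2]<.115)
np.set_printoptions(suppress=True)
S=snap("side","s2"); T=snap("top","t2")
a=cv2.resize(W['p'][100:400,130:430],(400,400)); b=cv2.resize(S['p'][200:320,150:290],(467,400))[:,:400]
cv2.imwrite("pics/c2.png",np.hstack([a,b]))
E
```

```text
clock: 3.75
tcp_pos: [0.6503, 0.1758, 0.2464]
orientation: [-0.326, 3.117, 0.003]
contact_force: [0.6, -0.3, -0.6]
grip_width: 0.0223
gripper_force: 39.2
shift [ 0.2144 -0.1007  0.0146] tcp [0.6503 0.1758 0.2464] f [ 0.6 -0.3 -0.6] w 0.0223 t 3.75 tilt [0.0078 0.0027]
heading y 101.93 rz -0.0012 j7 1.49
```

View pics/c2.png

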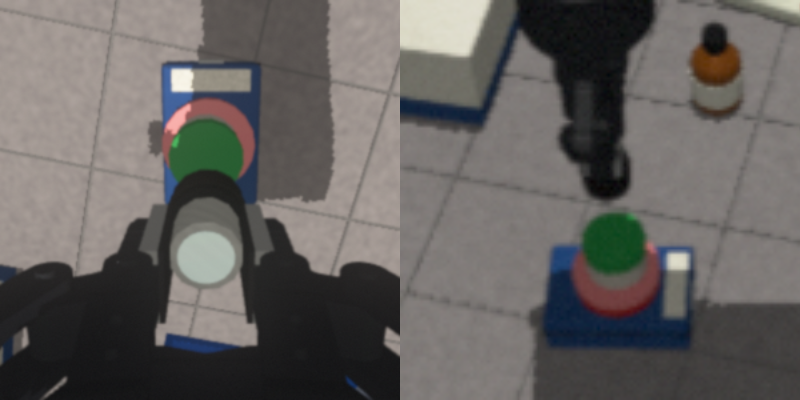

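The left half shows the eyepiece held upright between the pads. The right half shows the jar, dish and box undisturbed. Moving it over the cup.

```bash
python3 -m pendant '.03 -.015 0 0 0 0; .075 -.035 0 0 0 0; .12 -.056 0 0 0 0; .165 -.077 0 0 0 0; .205 -.096 0 0 0 0' && python3 -m pendant '.0094 -.0047 .03 0 0 0; .0094 -.0047 .06 0 0 0; .0094 -.0047 .08 0 0 0; .0094 -.0047 .08 0 0 0;.0094 -.0047 .08 0 0 0'
python3 - <<'E'
from st import *; from fit import *
to(.4615,.033,.107,102)
W=snap("wrist","w3");C=cloud(W); o,p,R=st(); L=(C-p)@R
m=(abs(L[...,0])<.03)&(abs(L[...,1])<.03)&(L[...,2]>.045)&(L[...,2]<.058)
g=(cv2.cvtColor(W['p'],cv2.COLOR_BGR2HSV)[...,2]>120)&m
n,l,s,_=cv2.connectedComponentsWithStats(g.astype(np.uint8)); g=l==1+np.argmax(s[1:,4])
zt=np.median(C[g][:,2]); x,y,rr,k=circ(W,g,zt); print('eyep top',x,y,rr,zt,k)
ys,xs=np.nonzero(g); A=np.c_[C[g][:,:2],np.ones(len(xs))]; print('plane',np.linalg.lstsq(A,C[g][:,2],rcond=None)[0][:2])
m=seg(W,C,np.array([.4615,.033]),.045,-.01,.03,((5,80,60),(25,255,255))); print('cup',circ(W,m,.014))
E
```

```text
clock: 4.4
tcp_pos: [0.4645, 0.0375, 0.2399]
orientation: [0.326, -3.122, 0.001]
contact_force: [0.6, -0.2, -0.5]
grip_width: 0.0222
gripper_force: 39.3
clock: 4.9
tcp_pos: [0.4588, 0.0324, 0.1607]
orientation: [0.327, -3.123, 0.0]
contact_force: [1.0, 1.1, -0.3]
grip_width: 0.022
gripper_force: 39.3
shift [-0.0029  0.      0.0537] tcp [0.4588 0.0324 0.1607] f [ 1.   1.1 -0.3] w 0.022 t 4.9 tilt [-0.0016 -0.0005]
heading y 101.96 rz -0.0008 j7 1.65
eyep top 0.4591065049171448 0.033068493008613586 0.01165642961859703 0.1054490303770417 2104
plane [-0.00896887  0.0057691 ]
cup (0.46045905351638794, 0.03223317116498947, 0.030453991144895554, 1829)
```

View pics/w3.png

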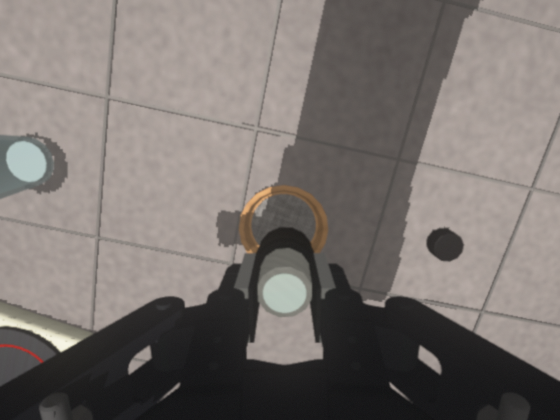

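The eyepiece is upright over the cup, whose ring is at (284,223). I'm descending to 2 mm above seating.

```bash
python3 -m pendant '-.002 0 .025 0 0 0; -.002 0 .045 0 0 0; -.002 0 .0525 0 0 0; -.002 0 .0525 0 0 0' && python3 -m pendant '0 0 .001 0 0 0; 0 0 .001 0 0 0; 0 0 .002 0 0 0; 0 0 .002 0 0 0'
```

```text
clock: 5.35
tcp_pos: [0.461, 0.033, 0.1084]
orientation: [0.327, -3.124, 0.0]
contact_force: [-0.5, -0.3, -0.3]
grip_width: 0.0222
gripper_force: 39.3
clock: 5.75
tcp_pos: [0.4613, 0.0329, 0.1068]
orientation: [-0.327, 3.124, 0.0]
contact_force: [-0.8, -0.1, -0.6]
grip_width: 0.0222
gripper_force: 39.3
```

```bash
python3 -m pendant '0 0 .0008 0 0 0; 0 0 .0008 0 0 0;0 0 .0016 0 0 0; 0 0 .0016 0 0 0' && python3 -m pendant '0 0 .0007 0 0 0; 0 0 .0007 0 0 0'
```

```text
clock: 6.15
tcp_pos: [0.4611, 0.0329, 0.1049]
orientation: [-0.327, 3.124, 0.0]
contact_force: [-0.4, -0.2, 0.5]
grip_width: 0.0224
gripper_force: 39.6
clock: 6.35
tcp_pos: [0.4612, 0.033, 0.1047]
orientation: [-0.327, 3.124, 0.0]
contact_force: [-2.2, 0.8, 10.3]
grip_width: 0.0224
gripper_force: 40.6
```

Seated (10 N). Releasing, backing up, then checking.

```bash
python3 -m pendant '0 0 -.0005 0 0 0; 0 0 -.0005 0 0 0; 0 0 -.0005 0 0 0; 0 0 -.0005 0 0 0' .045 && python3 -m pendant '0 0 -.02 0 0 0; 0 0 -.06 0 0 0; 0 0 -.1 0 0 0; 0 0 -.13 0 0 0; 0 0 -.13 0 0 0'
python3 - <<'E'
from st import *; from fit import *
to(.6502,.177,.23,102)
W=snap("wrist","w4");C=cloud(W)
m=seg(W,C,np.array([.461,.033]),.03,.04,.06); print('eyep',circ(W,m,.05),np.median(C[m][:,2]))
T=snap("top","t4");C=cloud(T)
for k,z,zl,zh,hsv in [('jar',.082,.074,.09,((40,60,20),(90,255,255))),('dish',.05,.044,.056,None)]:
    m=seg(T,C,np.array([.65,.177]),.06,zl,zh,hsv); print(k,np.round(circ(T,m,z),4),'medz',np.median(C[m][:,2]))
E
```

```text
clock: 6.75
tcp_pos: [0.461, 0.0329, 0.1045]
orientation: [0.327, -3.124, 0.0]
contact_force: [0.2, -0.6, 0.4]
grip_width: 0.0452
gripper_force: 0.0
clock: 7.25
tcp_pos: [0.4632, 0.0332, 0.2384]
orientation: [-0.326, 3.117, 0.002]
contact_force: [0.6, 0.7, -0.2]
grip_width: 0.045
gripper_force: 0.0
shift [-0.2127  0.102   0.01  ] tcp [0.4632 0.0332 0.2384] f [ 0.6  0.7 -0.2] w 0.045 t 7.25 tilt [0.0075 0.002 ]
heading y 101.94 rz -0.001 j7 1.62
eyep (0.46013155579566956, 0.033704690635204315, 0.012629284523427486, 704) 0.04926239000888117
jar [6.504e-01 1.750e-01 2.080e-02 2.100e+02] medz 0.08044208086135377
dish [6.637e-01 1.581e-01 1.630e-02 4.400e+01] medz 0.048610728481343714
```

The eyepiece stands in the cup with its top at 50 mm. Back to the pile for the jar.

```bash
python3 -m pendant '-.03 .015 0 0 0 0; -.075 .036 0 0 0 0; -.12 .058 0 0 0 0; -.165 .079 0 0 0 0; -.205 .098 0 0 0 0' .062 && python3 -m pendant '-.0077 .004 .02 0 0 0; -.0077 .004 .03 0 0 0; -.0077 .004 .03 0 0 0; -.0077 .004 .03 0 0 0'
python3 - <<'E'
from st import *; from fit import *
W=tips();C=cloud(W)
for k,z,zl,zh,hsv in [('jar',.082,.074,.09,((40,60,20),(90,255,255))),('dish',.05,.044,.056,None)]:
    m=seg(W,C,np.array([.65,.177]),.05,zl,zh,hsv); c=circ(W,m,z); print(k,np.round(c,4),'medz',np.median(C[m][:,2]))
    to(c[0],c[1],.14,102)
E
```

```text
clock: 7.85
tcp_pos: [0.642, 0.1728, 0.232]
orientation: [0.328, -3.121, 0.001]
contact_force: [0.2, -0.4, 0.4]
grip_width: 0.0616
gripper_force: 0.0
clock: 8.25
tcp_pos: [0.6469, 0.1753, 0.2038]
orientation: [0.325, -3.122, 0.002]
contact_force: [0.4, -0.6, 0.5]
grip_width: 0.0621
gripper_force: 0.0
tip 1 [[-0.0099, 0.0309, 0.0202], [0.0079, 0.0324, 0.0414], [0.0128, 0.0461, 0.0663]]
tip -1 [[-0.0099, -0.0461, 0.0203], [0.0078, -0.0317, 0.0414], [0.0128, -0.0304, 0.0663]]
jar [6.504e-01 1.765e-01 2.160e-02 3.470e+03] medz 0.08116113258881402
shift [-0.0031  0.0005  0.0647] tcp [0.6474 0.1754 0.2047] f [-0.1  0.2  0.9] w 0.0619 t 8.3 tilt [-0.0006 -0.0006]
heading y 101.87 rz -0.0022 j7 1.5
dish [6.507e-01 1.781e-01 2.900e-02 1.703e+03] medz 0.04915289968567537
shift [-0.0038  0.002   0.0647] tcp [0.6474 0.1754 0.2047] f [-0.1  0.2  0.9] w 0.0619 t 8.3 tilt [-0.0006 -0.0006]
heading y 101.87 rz -0.0022 j7 1.5
```

```bash
python3 -m pendant '-.003 .0005 .03 0 0 0; -.003 .0005 .06 0 0 0; -.003 .0005 .078 0 0 0; -.003 .0005 .078 0 0 0; -.003 .0005 .078 0 0 0' && python3 -m pendant '0 0 0 0 0 0; 0 0 0 0 0 0; 0 0 0 0 0 0; 0 0 0 0 0 0; 0 0 0 0 0 0' .03 40 && python3 -m pendant '0 0 -.005 0 0 0; 0 0 -.02 0 0 0; 0 0 -.05 0 0 0; 0 0 -.09 0 0 0; 0 0 -.09 0 0 0'
python3 - <<'E'
from st import *; from fit import *
W=snap("wrist","w5"); C=cloud(W); m=seg(W,C,np.array([.651,.178]),.06,.044,.056,None); print('dish',circ(W,m,.05),np.median(C[m][:,2]))
o,p,R=st()
m=seg(W,C,p[:2],.04,p[2]-.06,p[2]-.035,((40,60,20),(90,255,255))); z=np.median(C[m][:,2]); print('jar',circ(W,m,z),z)
A=np.c_[C[m][:,:2],np.ones(m.sum())]; print('plane',np.linalg.lstsq(A,C[m][:,2],rcond=None)[0][:2])
to(.4685,.335,.24,102)
E
```

```text
clock: 8.8
tcp_pos: [0.6511, 0.1774, 0.1278]
orientation: [-0.326, 3.124, 0.0]
contact_force: [0.1, 0.4, 0.2]
grip_width: 0.0624
gripper_force: 0.0
clock: 9.3
tcp_pos: [0.652, 0.178, 0.1289]
orientation: [-0.326, 3.121, 0.001]
contact_force: [-2.2, -0.9, 7.2]
grip_width: 0.0409
gripper_force: 40.6
clock: 9.8
tcp_pos: [0.654, 0.1786, 0.224]
orientation: [-0.325, 3.114, 0.004]
contact_force: [0.1, -0.1, -0.2]
grip_width: 0.0406
gripper_force: 40.5
dish (0.6511484384536743, 0.17802776396274567, 0.028936214745044708, 3783) 0.04917268157187337
jar (0.6519877910614014, 0.17867803573608398, 0.02266141027212143, 8637) 0.17624787323646757
plane [0.0647713  0.01582748]
shift [ 0.1477  0.1914 -0.0197] tcp [0.6527 0.1783 0.2212] f [ 0.6  0.  -1. ] w 0.0411 t 9.85 tilt [0.0069 0.0025]
heading y 101.94 rz -0.001 j7 1.49
```

View pics/w5.png

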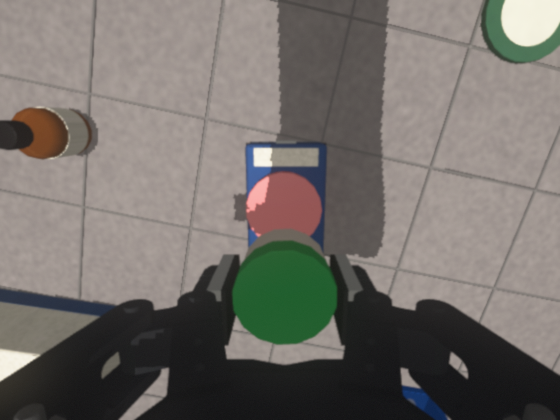

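The jar is held level at (285,290), and the dish at (284,205) sits still on the box. Off to the coaster.

```bash
python3 -m pendant '.02 .026 0 0 0 0; .05 .065 0 0 0 0; .08 .104 0 0 0 0; .11 .143 0 0 0 0; .14 .181 0 0 0 0' && python3 -m pendant '.0077 .0104 .02 0 0 0; .0077 .0104 .05 0 0 0; .0077 .0104 .08 0 0 0; .0077 .0104 .09 0 0 0;.0077 .0104 .09 0 0 0'
python3 - <<'E'
from st import *; from fit import *
W=snap("wrist","w6"); C=cloud(W); o,p,R=st()
to(.4685,.335,.089)
H=((40,60,20),(90,255,255))
m=seg(W,C,p[:2],.04,p[2]-.055,p[2]-.043,H); z=np.median(C[m][:,2]); x,y,rr,k=circ(W,m,z); print('jar',x,y,rr,k,z)
m=seg(W,C,np.array([.4685,.335]),.05,.003,.014,H); print('coaster',circ(W,m,.008),np.median(C[m][:,2]))
m=(np.linalg.norm(C[...,:2]-[.4685,.335],axis=2)<.034)&(C[...,2]<.014); 
T=snap("top","t6");C=cloud(T);m=seg(T,C,np.array([.4685,.335]),.05,.003,.014,H); print('coasterT',circ(T,m,.008))
E
```

```text
clock: 10.35
tcp_pos: [0.4742, 0.3268, 0.2163]
orientation: [0.327, -3.124, 0.001]
contact_force: [0.7, 1.4, 0.1]
grip_width: 0.041
gripper_force: 40.5
clock: 10.85
tcp_pos: [0.4658, 0.3337, 0.1252]
orientation: [0.327, -3.121, 0.004]
contact_force: [0.2, -0.0, 0.4]
grip_width: 0.0408
gripper_force: 40.5
shift [-0.002   0.0004  0.0375] tcp [0.4666 0.3343 0.1265] f [ 1.5  0.2 -0.4] w 0.0406 t 10.9 tilt [-0.0009 -0.0009]
jar 0.4635796844959259 0.3337160646915436 0.021926015615463257 8340 0.07748123957475968
coaster (0.46636533737182617, 0.335263192653656, 0.034922488033771515, 3268) 0.007173809543089134
coasterT (0.4670102298259735, 0.33339184522628784, 0.03554157540202141, 242)
```

View pics/w6.png

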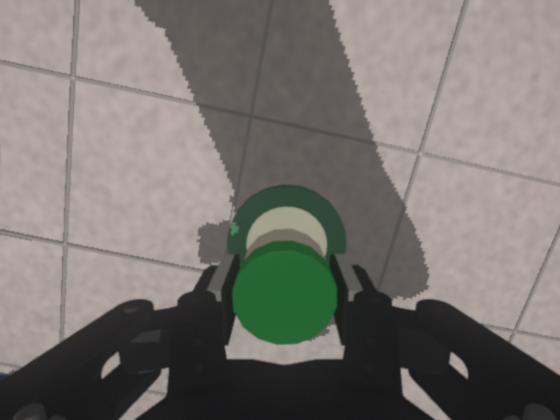

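The jar is over the coaster, which is partly hidden at (287,240). The arm was still settling, so I'll re-measure now and use the clear view of the coaster in w1.

```bash
python3 -m pendant '0 0 0 0 0 0; 0 0 0 0 0 0'
python3 - <<'E'
from st import *; from fit import *
H=((40,60,20),(90,255,255)); Wt=((0,0,150),(180,80,255)); c0=np.array([.4685,.335])
V=load("pics/w1.npz");C=cloud(V)
print('w1 coaster',circ(V,seg(V,C,c0,.05,.002,.014,H),.008),circ(V,seg(V,C,c0,.05,.002,.014,Wt),.008))
W=snap("wrist","w7"); C=cloud(W); o,p,R=st()
m=seg(W,C,p[:2],.04,p[2]-.052,p[2]-.043,H); z=np.median(C[m][:,2]); x,y,rr,k=circ(W,m,z+.001); print('jar',x,y,rr,k,z)
m=seg(W,C,c0,.05,.002,.014,Wt); ys,xs=np.nonzero(m); P=onplane(W,np.c_[xs,ys],.008)[:,:2].astype(np.float32)
h=cv2.convexHull(P)[:,0]; far=h[h[:,0]<.462]
f=least_squares(lambda q:np.linalg.norm(far-q,axis=1)-.024,c0).x; print('white disc (r=24) fit',f,len(far))
to(.468,.335,.089)
E
```

```text
clock: 11.15
tcp_pos: [0.4674, 0.3349, 0.1279]
orientation: [-0.327, 3.123, 0.002]
contact_force: [-0.4, 0.7, -0.5]
grip_width: 0.0409
gripper_force: 40.5
w1 coaster (0.4688507914543152, 0.3343415856361389, 0.035496920347213745, 1968) (0.46811267733573914, 0.3355084955692291, 0.024554966017603874, 1937)
jar 0.46531859040260315 0.33475881814956665 0.02149047516286373 8208 0.08021856355431857
white disc (r=24) fit [0.46889935 0.33556974] 17
shift [-0.0007 -0.      0.0387] tcp [0.4672 0.3348 0.1277] f [-0.1 -0.6 -1. ] w 0.0408 t 11.2 tilt [0.0014 0.0014]
```

```bash
python3 -m pendant '-.0027 0 .02 0 0 0; -.0027 0 .033 0 0 0; -.0027 0 .038 0 0 0; -.0027 0 .038 0 0 0;-.0027 0 .038 0 0 0' && python3 -m pendant '0 0 .001 0 0 0; 0 0 .001 0 0 0; 0 0 .002 0 0 0; 0 0 .002 0 0 0'
```

```text
clock: 11.7
tcp_pos: [0.4694, 0.3352, 0.0888]
orientation: [-0.327, 3.124, 0.0]
contact_force: [0.2, -0.2, -0.4]
grip_width: 0.0407
gripper_force: 40.5
clock: 12.1
tcp_pos: [0.4695, 0.3352, 0.0869]
orientation: [-0.327, 3.124, 0.001]
contact_force: [-1.3, 0.3, 1.1]
grip_width: 0.0408
gripper_force: 40.7
```

```bash
python3 -m pendant '0 0 .0008 0 0 0; 0 0 .0008 0 0 0'
```

```text
clock: 12.3
tcp_pos: [0.4695, 0.3352, 0.0868]
orientation: [-0.327, 3.124, 0.001]
contact_force: [-3.2, -1.8, 9.9]
grip_width: 0.0409
gripper_force: 41.5
```

Seated. Releasing and checking.

```bash
python3 -m pendant '0 0 -.0005 0 0 0; 0 0 -.0005 0 0 0; 0 0 -.0005 0 0 0; 0 0 -.0005 0 0 0' .062 && python3 -m pendant '0 0 -.02 0 0 0; 0 0 -.06 0 0 0; 0 0 -.1 0 0 0; 0 0 -.13 0 0 0; 0 0 -.13 0 0 0' && python3 -m pendant '0 0 0 0 0 0; 0 0 0 0 0 0' .085
python3 - <<'E'
from st import *; from fit import *
H=((40,60,20),(90,255,255)); c0=np.array([.4685,.335])
W=snap("wrist","w8"); C=cloud(W)
m=seg(W,C,c0,.05,.034,.046,H); print('jar',circ(W,m,.040),np.median(C[m][:,2]))
m=seg(W,C,c0,.05,.003,.014,H); print('coaster',circ(W,m,.008))
T=snap("top","t8");C=cloud(T)
m=seg(T,C,c0,.05,.034,.046,H); print('jarT',circ(T,m,.040))
m=seg(T,C,np.array([.651,.178]),.06,.044,.056,None); print('dish',circ(T,m,.05))
to(.651,.178,.20,102)
E
```

```text
clock: 12.7
tcp_pos: [0.4693, 0.335, 0.0861]
orientation: [0.327, -3.124, 0.0]
contact_force: [-0.2, -0.2, -0.0]
grip_width: 0.0625
gripper_force: 0.0
clock: 13.2
tcp_pos: [0.4713, 0.3364, 0.2208]
orientation: [-0.326, 3.118, 0.007]
contact_force: [0.4, -0.3, 0.2]
grip_width: 0.0616
gripper_force: 0.0
clock: 13.4
tcp_pos: [0.4686, 0.3346, 0.215]
orientation: [0.327, -3.123, 0.002]
contact_force: [-0.6, 0.2, -0.8]
grip_width: 0.085
gripper_force: 0.0
jar (0.46781226992607117, 0.3353439271450043, 0.02117282897233963, 2255) 0.03916964224676074
coaster (0.4672914743423462, 0.335462749004364, 0.0350792296230793, 2102)
jarT (0.4689320921897888, 0.3338032066822052, 0.021355444565415382, 262)
dish (0.6512521505355835, 0.1769685596227646, 0.0290011428296566, 475)
shift [-0.146  -0.191   0.0147] tcp [0.4686 0.3346 0.2148] f [-0.5  0.6  0. ] w 0.0851 t 13.5 tilt [-0.0021 -0.0019]
heading y 101.97 rz -0.0006 j7 1.1
```

View pics/w8.png

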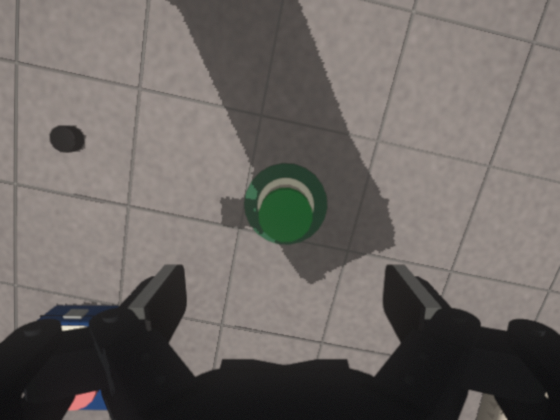

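The jar stands centred on the coaster (cap at (286,213)). Back for the dish.

```bash
python3 -m pendant '-.02 -.026 0 0 0 0; -.05 -.065 0 0 0 0; -.08 -.104 0 0 0 0; -.11 -.143 0 0 0 0; -.14 -.182 0 0 0 0' .076 && python3 -m pendant '-.006 -.009 .02 0 0 0; -.006 -.009 .05 0 0 0; -.006 -.009 .06 0 0 0; -.006 -.009 .06 0 0 0; -.006 -.009 .06 0 0 0' && python3 -m pendant '0 0 0 0 0 0; 0 0 0 0 0 0'
python3 - <<'E'
from st import *; from fit import *
W=tips(); C=cloud(W)
m=seg(W,C,np.array([.651,.178]),.05,.044,.056,None); c=circ(W,m,.05); print(c,np.median(C[m][:,2])); to(c[0],c[1],.1035,102)
E
```

```text
clock: 14.0
tcp_pos: [0.6448, 0.1845, 0.2149]
orientation: [0.327, -3.122, 0.001]
contact_force: [1.3, 0.1, 0.1]
grip_width: 0.0762
gripper_force: 0.0
clock: 14.5
tcp_pos: [0.6516, 0.1792, 0.1566]
orientation: [0.329, -3.124, -0.0]
contact_force: [-0.5, 1.3, 0.5]
grip_width: 0.0757
gripper_force: 0.0
clock: 14.7
tcp_pos: [0.6522, 0.179, 0.1577]
orientation: [-0.328, 3.122, 0.001]
contact_force: [-0.2, -0.4, 0.3]
grip_width: 0.0763
gripper_force: 0.0
tip 1 [[-0.0098, 0.0378, 0.0207], [0.0075, 0.0386, 0.0396], [0.0126, 0.0514, 0.0624]]
tip -1 [[-0.0099, -0.0511, 0.0206], [0.0075, -0.038, 0.0399], [0.0125, -0.0373, 0.0627]]
(0.6509652733802795, 0.17802532017230988, 0.02933107316493988, 7654) 0.04917431053022901
shift [ 0.0014 -0.0006  0.054 ] tcp [0.6521 0.1789 0.1575] f [-0.1  0.6 -0.2] w 0.0758 t 14.75 tilt [0.0018 0.0007]
heading y 101.98 rz -0.0003 j7 1.51
```

```bash
python3 -m pendant '.0014 -.0006 .025 0 0 0; .0014 -.0006 .045 0 0 0; .0014 -.0006 .053 0 0 0; .0014 -.0006 .053 0 0 0; .0014 -.0006 .053 0 0 0' && python3 -m pendant '0 0 0 0 0 0; 0 0 0 0 0 0; 0 0 0 0 0 0; 0 0 0 0 0 0' .045 40 && python3 -m pendant '0 0 -.005 0 0 0; 0 0 -.02 0 0 0; 0 0 -.05 0 0 0; 0 0 -.09 0 0 0; 0 0 -.12 0 0 0' && python3 -m pendant '0 0 0 0 0 0; 0 0 0 0 0 0'
python3 - <<'E'
from st import *; from fit import *
W=snap("wrist","w9"); C=cloud(W); o,p,R=st()
m=seg(W,C,p[:2],.05,p[2]-.065,p[2]-.045,None); z=np.median(C[m][:,2]); print('dish',circ(W,m,z+.001),z)
m=seg(W,C,np.array([.649,.18]),.08,.022,.04,None); print('box',rect(W,m,.032),np.median(C[m][:,2]))
to(.619,-.145,.23,102)
E
```

```text
clock: 15.25
tcp_pos: [0.651, 0.1778, 0.1042]
orientation: [-0.327, 3.123, 0.0]
contact_force: [0.1, 0.1, -0.1]
grip_width: 0.076
gripper_force: 0.0
clock: 15.65
tcp_pos: [0.6514, 0.1779, 0.105]
orientation: [-0.327, 3.122, 0.001]
contact_force: [-1.2, -0.3, 6.4]
grip_width: 0.0564
gripper_force: 42.5
clock: 16.15
tcp_pos: [0.651, 0.1776, 0.2267]
orientation: [-0.327, 3.122, 0.001]
contact_force: [0.1, -0.1, -0.5]
grip_width: 0.0564
gripper_force: 42.6
clock: 16.35
tcp_pos: [0.6508, 0.1776, 0.225]
orientation: [-0.327, 3.122, 0.001]
contact_force: [-0.6, -1.3, -1.5]
grip_width: 0.0565
gripper_force: 42.6
dish (0.6474170088768005, 0.1771714985370636, 0.043969735503196716, 15624) 0.16918684190515793
box (0.6353184204101563, 0.176581787109375, 68.21824645996094, 63.09353256225586, 11.877102851867676) 0.031148890578129477
shift [ 0.0973 -0.3091 -0.0065] tcp [0.6501 0.1776 0.2235] f [-0.5  0.5 -0.9] w 0.0561 t 16.4 tilt [-0.0001  0.0001]
heading y 101.96 rz -0.0007 j7 1.5
```

View pics/w9.png

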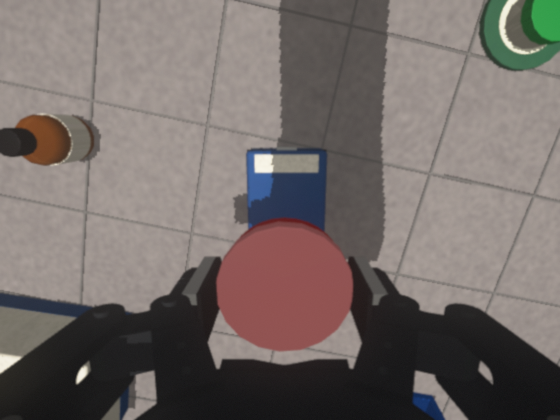

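The dish is held level at (285,285) and the box stays put. To the warmer at 0.22 m height, clearing the bottle.

```bash
python3 -m pendant '.008 -.025 0 0 0 0; .02 -.065 0 0 0 0; .034 -.108 0 0 0 0; .048 -.152 0 0 0 0; .06 -.19 0 0 0 0' && python3 -m pendant '.013 -.042 0 0 0 0; .026 -.083 0 0 0 0; .0373 -.119 .02 0 0 0; .0373 -.119 .04 0 0 0; .0373 -.119 .04 0 0 0' && python3 -m pendant '0 0 0 0 0 0; 0 0 0 0 0 0; 0 0 0 0 0 0'
python3 - <<'E'
from st import *; from fit import *
W=snap("wrist","w10"); C=cloud(W); o,p,R=st(); L=(C-p)@R
c0=np.array([.6195,-.1453])
Hs=cv2.cvtColor(W['p'],cv2.COLOR_BGR2HSV)
pk=((cv2.inRange(Hs,(0,80,60),(12,255,255))|cv2.inRange(Hs,(168,80,60),(180,255,255)))>0)&(L[...,2]>.045)&(L[...,2]<.062)&(np.hypot(L[...,0],L[...,1])<.045)
z=np.median(C[pk][:,2]); print('dish',circ(W,pk,z+.001),z)
dk=seg(W,C,c0,.07,.012,.028,((0,0,0),(180,255,105)));ys,xs=np.nonzero(dk); P=onplane(W,np.c_[xs,ys],.020)[:,:2].astype(np.float32)
h=cv2.convexHull(P)[:,0]; hl=(h-p[:2])@R[:2,:2]; far=h[hl[:,0]>.01]
s=least_squares(lambda q:np.linalg.norm(far-q,axis=1)-.044,c0); print('plate',s.x,np.sqrt(s.cost/len(far)),len(far),np.median(C[dk][:,2]))
to(.6195,-.1453,.11)
E
```

```text
clock: 16.9
tcp_pos: [0.6297, -0.0234, 0.2219]
orientation: [0.325, -3.122, 0.001]
contact_force: [-0.4, -1.0, -0.8]
grip_width: 0.0564
gripper_force: 42.6
clock: 17.4
tcp_pos: [0.6164, -0.1459, 0.1794]
orientation: [0.322, -3.117, -0.003]
contact_force: [-0.9, 1.1, -1.0]
grip_width: 0.0561
gripper_force: 42.7
clock: 17.7
tcp_pos: [0.62, -0.1436, 0.1842]
orientation: [-0.33, 3.123, 0.0]
contact_force: [0.2, -1.0, 0.4]
grip_width: 0.0569
gripper_force: 42.7
dish (0.6191992163658142, -0.1437346339225769, 0.02943231724202633, 13856) 0.12834769795309645
plate [ 0.62127036 -0.14512753] 0.000327458077173183 21 0.019389394232797744
shift [ 0.0009 -0.0013  0.0742] tcp [ 0.62   -0.1439  0.1842] f [ 0.8  0.  -0.2] w 0.0567 t 17.75 tilt [0.0014 0.0002]
```

View pics/w10.png

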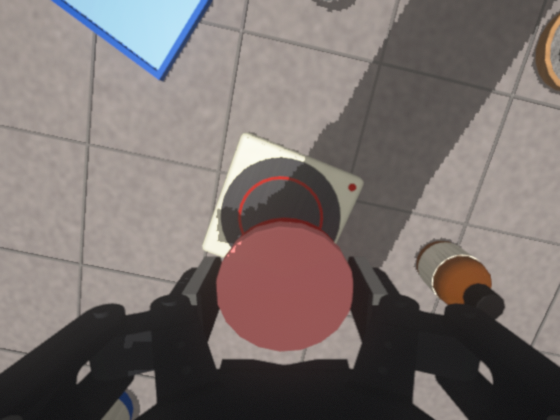

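The dish is over the warmer: plate at (281,212), red ring visible. The bottle at (465,280) is clear. Lowering.

```bash
python3 -m pendant '-.0009 -.0017 .03 0 0 0; -.0009 -.0017 .06 0 0 0; -.0009 -.0017 .08 0 0 0; -.0009 -.0017 .087 0 0 0; -.0009 -.0017 .087 0 0 0' && python3 -m pendant '0 0 0 0 0 0; 0 0 .001 0 0 0; 0 0 .002 0 0 0; 0 0 .002 0 0 0'
```

```text
clock: 18.25
tcp_pos: [0.6203, -0.1459, 0.0959]
orientation: [0.328, -3.123, -0.001]
contact_force: [0.2, 0.3, -1.2]
grip_width: 0.0564
gripper_force: 42.7
clock: 18.65
tcp_pos: [0.6208, -0.1463, 0.0948]
orientation: [-0.327, 3.124, -0.0]
contact_force: [-0.0, 0.0, 0.3]
grip_width: 0.0564
gripper_force: 42.7
```

```bash
python3 -m pendant '0 0 .0008 0 0 0; 0 0 .0008 0 0 0; 0 0 .0016 0 0 0; 0 0 .0016 0 0 0'
```

```text
clock: 19.05
tcp_pos: [0.6206, -0.1464, 0.093]
orientation: [-0.327, 3.124, 0.0]
contact_force: [-1.0, 0.6, 3.8]
grip_width: 0.0564
gripper_force: 43.1
```

```bash
python3 -m pendant '0 0 .0006 0 0 0; 0 0 .0006 0 0 0'
```

```text
clock: 19.25
tcp_pos: [0.6206, -0.1463, 0.0929]
orientation: [-0.327, 3.124, 0.0]
contact_force: [-2.9, 0.9, 8.0]
grip_width: 0.0559
gripper_force: 43.6
```

Seated. Releasing, rising, and checking centring.

```bash
python3 -m pendant '0 0 -.0005 0 0 0; 0 0 -.0005 0 0 0; 0 0 -.0005 0 0 0; 0 0 -.0005 0 0 0' .076 && python3 -m pendant '0 0 -.02 0 0 0; 0 0 -.06 0 0 0; 0 0 -.1 0 0 0; 0 0 -.13 0 0 0; 0 0 -.13 0 0 0' .085 && python3 -m pendant '0 0 0 0 0 0; 0 0 0 0 0 0; 0 0 0 0 0 0'
python3 - <<'E'
from st import *; from fit import *
c0=np.array([.6195,-.1453])
for n in ("wrist","top"):
    W=snap(n,n+"11"); C=cloud(W); Hs=cv2.cvtColor(W['p'],cv2.COLOR_BGR2HSV)
    m=seg(W,C,c0,.05,.033,.043,None); print(n,'dish',np.round(circ(W,m,.038),4),np.median(C[m][:,2]))
    dk=seg(W,C,c0,.07,.010,.028,((0,0,0),(180,255,105))); print(' plate',np.round(circ(W,dk,.020),4))
    hs=seg(W,C,c0,.08,.010,.042,None); print(' house',np.round(rect(W,hs,.020),4))
to(.6488,.1796,.22,102)
E
```

```text
clock: 19.65
tcp_pos: [0.6205, -0.1463, 0.0924]
orientation: [0.327, -3.124, -0.0]
contact_force: [0.8, -0.2, -0.5]
grip_width: 0.0761
gripper_force: 0.0
clock: 20.15
tcp_pos: [0.6229, -0.1471, 0.2275]
orientation: [-0.326, 3.116, -0.003]
contact_force: [0.7, -0.8, -0.1]
grip_width: 0.0853
gripper_force: 0.0
clock: 20.45
tcp_pos: [0.6197, -0.1461, 0.221]
orientation: [0.327, -3.122, -0.001]
contact_force: [1.2, 0.1, -0.5]
grip_width: 0.0851
gripper_force: 0.0
wrist dish [ 6.204e-01 -1.455e-01  2.900e-02  4.038e+03] 0.03719721112058989
 plate [ 6.200e-01 -1.462e-01  4.390e-02  3.791e+03]
 house [ 0.6178 -0.1465 93.0385 93.0187 80.4491]
top dish [ 6.214e-01 -1.434e-01  2.920e-02  3.800e+02] 0.03693550301087456
 plate [ 6.201e-01 -1.442e-01  4.430e-02  3.280e+02]
 house [ 0.6203 -0.1266 95.6228 61.8081 -8.2017]
shift [-0.0957  0.3128  0.0014] tcp [ 0.62   -0.1462  0.2214] f [ 0.7  0.7 -0.3] w 0.0854 t 20.55 tilt [-0.0021  0.0002]
heading y 101.96 rz -0.0007 j7 2.01
```

View pics/wrist11.png

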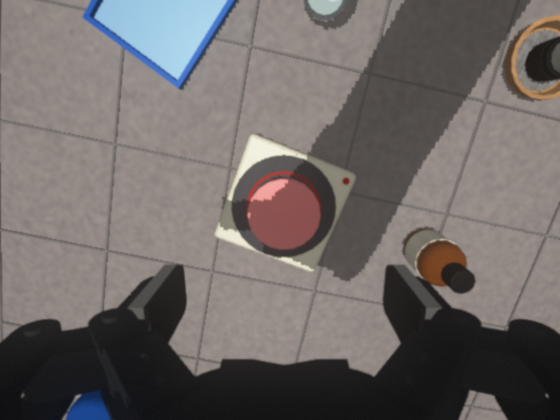

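The dish sits in the red ring (284,213), within about 1 mm of centre. Back to the pile for the box.

```bash
python3 -m pendant '-.008 .025 0 0 0 0; -.02 .065 0 0 0 0; -.034 .11 0 0 0 0; -.047 .153 0 0 0 0; -.06 .195 0 0 0 0' && python3 -m pendant '-.013 .042 0 0 0 0; -.026 .084 .02 0 0 0; -.0357 .1178 .04 0 0 0; -.0357 .1178 .05 0 0 0; -.0357 .1178 .05 0 0 0' && python3 -m pendant '0 0 0 0 0 0; 0 0 0 0 0 0; 0 0 0 0 0 0'
python3 - <<'E'
from st import *; from fit import *
c0=np.array([.649,.18])
W=snap("wrist","w12"); C=cloud(W); m=seg(W,C,c0,.08,.024,.04,None); m=cv2.morphologyEx(m.astype(np.uint8),cv2.MORPH_CLOSE,np.ones((5,5)))>0; q=rect(W,m,.032); print('box',np.round(q,4),np.median(C[m][:,2]))
to(q[0],q[1],.083,q[4]+90)
V=load("pics/wrist11.npz");C=cloud(V)
T=snap("top","t12");C=cloud(T); m=seg(T,C,np.array([.47,-.2635]),.09,.0,.02,((95,40,40),(130,255,255))); print('trayT',rect(T,m,.008))
E
```

```text
clock: 21.05
tcp_pos: [0.6386, 0.0588, 0.222]
orientation: [0.327, -3.124, -0.0]
contact_force: [1.1, 0.4, 1.7]
grip_width: 0.0848
gripper_force: 0.0
clock: 21.55
tcp_pos: [0.6478, 0.1803, 0.1699]
orientation: [0.33, -3.12, 0.002]
contact_force: [0.4, -1.0, -0.4]
grip_width: 0.0849
gripper_force: 0.0
clock: 21.85
tcp_pos: [0.65, 0.1779, 0.1736]
orientation: [-0.323, 3.123, -0.0]
contact_force: [-0.1, -0.1, 0.6]
grip_width: 0.085
gripper_force: 0.0
box [ 0.649   0.1794 96.8625 62.8982 11.8699] nan
shift [0.0008 0.0013 0.0905] tcp [0.65   0.1783 0.1735] f [-0.2  0.6  0.5] w 0.0853 t 21.9 tilt [0.0014 0.0001]
heading y 101.85 rz -0.0004 j7 1.5
trayT (0.4704084777832031, -0.2624881896972656, 121.3853530883789, 90.24982452392578, -24.577056884765625)
```

```bash
python3 -m pendant '.0008 .0012 .03 0 0 0; .0008 .0012 .06 0 0 0; .0008 .0012 .085 0 0 0; .0008 .0012 .0975 0 0 0; .0008 .0012 .0975 0 0 0' && python3 -m pendant '0 0 0 0 0 0; 0 0 0 0 0 0; 0 0 0 0 0 0; 0 0 0 0 0 0' .05 60 && python3 -m pendant '0 0 -.005 0 0 0; 0 0 -.02 0 0 0; 0 0 -.05 0 0 0; 0 0 -.09 0 0 0; 0 0 -.13 0 0 0' && python3 -m pendant '0 0 -.03 0 0 0; 0 0 -.03 0 0 0;  0 0 -.03 0 0 0'
python3 - <<'E'
from st import *; from fit import *
W=snap("wrist","w13"); C=cloud(W); o,p,R=st(); L=(C-p)@R
m=(L[...,2]>.03)&(L[...,2]<.056)&(abs(L[...,1])<.031)&(abs(L[...,0])<.06); print('top dist from TCP',np.median(L[m][:,2]),'plane',np.linalg.lstsq(np.c_[L[m][:,:2],np.ones(m.sum())],L[m][:,2],rcond=None)[0])
to(.47,-.263,.22,65.5)
E
```

```text
clock: 22.45
tcp_pos: [0.6474, 0.18, 0.0736]
orientation: [0.327, -3.122, 0.001]
contact_force: [0.1, 0.4, 0.2]
grip_width: 0.0847
gripper_force: 0.0
clock: 22.85
tcp_pos: [0.6496, 0.1807, 0.0771]
orientation: [-0.326, 3.121, 0.001]
contact_force: [-1.2, -0.7, 7.1]
grip_width: 0.0625
gripper_force: 68.4
clock: 23.35
tcp_pos: [0.6478, 0.1804, 0.207]
orientation: [0.327, -3.124, 0.0]
contact_force: [0.8, 0.8, -1.6]
grip_width: 0.0629
gripper_force: 67.4
clock: 23.65
tcp_pos: [0.6482, 0.1806, 0.2362]
orientation: [-0.327, 3.123, 0.001]
contact_force: [-0.8, -0.3, -2.9]
grip_width: 0.0629
gripper_force: 67.6
top dist from TCP 0.04436537782424271 plane [0.01753569 0.00133078 0.04433685]
shift [ 0.2656 -0.397   0.015 ] tcp [0.6475 0.1804 0.2346] f [-1.   0.4 -2.2] w 0.0628 t 23.7 tilt [-0.0013 -0.0002]
heading y 101.97 rz 0.6365 j7 1.49
```

View pics/w13.png

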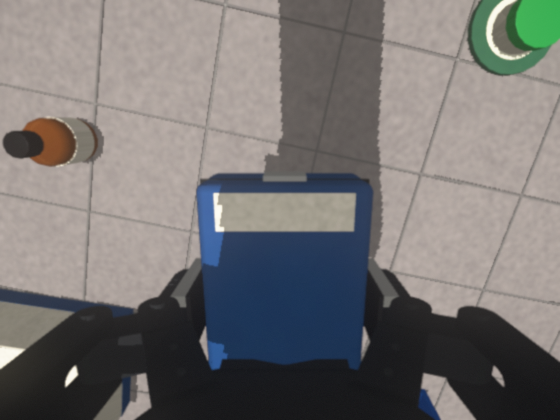

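The box is held level and square. To the tray, turning at the end.

```bash
python3 -m pendant '.015 -.022 0 0 0 0; .04 -.06 0 0 0 0; .067 -.1 0 0 0 0; .093 -.14 0 0 0 0; .12 -.18 0 0 0 0' && python3 -m pendant '.027 -.04 0 0 0 0; .053 -.08 0 0 0 0; .08 -.12 0 0 0 0; .1 -.15 0 0 0 0; .12 -.18 0 0 0 0' && python3 -m pendant '.01 -.015 0 0 0 .1; .018 -.027 0 0 0 .22; .0256 -.037 0 0 0 .36; .0256 -.037 0 0 0 .5; .0256 -.037 0 0 0 .62' && python3 -m pendant '0 0 0 0 0 .0165; 0 0 0 0 0 .0165; 0 0 0 0 0 .0165; 0 0 0 0 0 .0165' && python3 -m pendant '0 0 .04 0 0 0; 0 0 .08 0 0 0; 0 0 .08 0 0 0; 0 0 .08 0 0 0; 0 0 .08 0 0 0'
python3 - <<'E'
from st import *; from fit import *
to(.47,-.263,.10,65.5)
for n in ("wrist","top","side"):
    W=snap(n,n+"14")
V=load("pics/wrist11.npz");
E
```

```text
clock: 24.2
tcp_pos: [0.5662, -0.022, 0.2333]
orientation: [0.327, -3.121, 0.0]
contact_force: [1.0, -0.3, -0.9]
grip_width: 0.0627
gripper_force: 67.5
clock: 24.7
tcp_pos: [0.486, -0.2227, 0.2335]
orientation: [0.326, -3.121, -0.002]
contact_force: [1.0, -0.8, -2.1]
grip_width: 0.0629
gripper_force: 67.5
clock: 25.2
tcp_pos: [0.4693, -0.2629, 0.2335]
orientation: [-0.651, -3.07, -0.0]
contact_force: [0.4, 0.6, -1.9]
grip_width: 0.063
gripper_force: 67.5
clock: 25.6
tcp_pos: [0.4706, -0.2627, 0.2348]
orientation: [-0.664, -3.07, -0.0]
contact_force: [-1.1, 0.2, -2.3]
grip_width: 0.0628
gripper_force: 67.5
clock: 26.1
tcp_pos: [0.4717, -0.2637, 0.157]
orientation: [0.666, 3.067, -0.001]
contact_force: [0.7, 1.0, -1.9]
grip_width: 0.0629
gripper_force: 67.4
shift [ 0.002  -0.0001  0.0569] tcp [ 0.4717 -0.2637  0.157 ] f [ 0.7  1.  -1.9] w 0.0629 t 26.1 tilt [ 0.0027 -0.0011]
heading y 65.49 rz -0.0002 j7 1.78
```

View pics/wrist14.png

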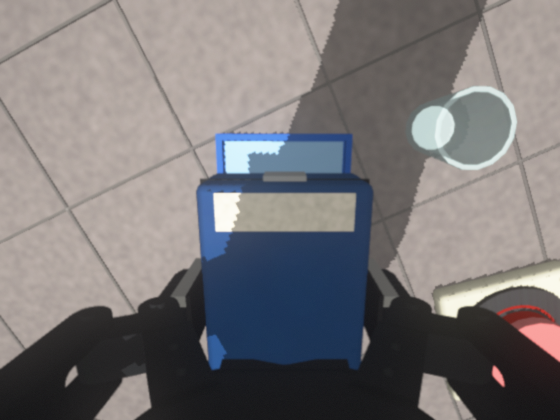

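The view shows the tray's rim edge at row 134, columns 217–351, and the box's front edge at row 181, columns 200–371. They are parallel, and the beaker at (490,128) is clear. Comparing the edges in tool axes.

```bash
python3 - <<'E'
from st import *; from fit import *
o,p,R=st(); W=load("pics/wrist14.npz"); Hs=cv2.cvtColor(W['p'],cv2.COLOR_BGR2HSV)
f=lambda uv,z:(np.array(onplane(W,uv,z))-p)@R
m=cv2.inRange(Hs,(100,120,60),(130,255,255)); sub=m[120:172,190:380]; ys,xs=np.nonzero(sub); print('tray cols',xs.min()+190,xs.max()+190,'rows',ys.min()+120)
r0=ys.min()+120
print('tray edge',np.round(f([(xs.min()+190,r0),(xs.max()+190,r0)],.008),4))
zt=p[2]-.0444
row=np.nonzero(m[210])[0]; row=row[(row>180)&(row<390)]; print('box sides row210',row.min(),row.max(),np.round(f([(row.min(),210),(row.max(),210)],zt),4))
print('box front',np.round(f([(285,180),(285,187)],zt),4))
c=np.array([.47,-.263,0]); print('tray centre in tool',np.round((c-p)@R,4))
for n in ("top14",):
    T=load(f"pics/{n}.npz")
V=load("pics/wrist11.npz"); C=cloud(V); Hv=cv2.cvtColor(V['p'],cv2.COLOR_BGR2HSV)
print('w11 tray corners world',np.round(onplane(V,[(84,15),(179,88),(239,0)],.008),4))
E
```

```text
tray cols 216 351 rows 134
tray edge [[ 0.0608 -0.0438  0.1486]
 [ 0.0608  0.0424  0.1487]]
box sides row210 199 370 [[ 0.0372 -0.0303  0.0443]
 [ 0.0372  0.03    0.0443]]
box front [[0.0478 0.     0.0442]
 [0.0454 0.     0.0443]]
tray centre in tool [ 0.0022 -0.0004  0.1568]
w11 tray corners world [[ 0.5055 -0.3265  0.008 ]
 [ 0.5434 -0.2478  0.008 ]
 [ 0.4716 -0.2118  0.008 ]]
```

```bash
python3 -m pendant '.0014 -.0005 .03 0 0 0; .0014 -.0005 .055 0 0 0; .0014 -.0005 .07 0 0 0; .0014 -.0005 .074 0 0 0; .0014 -.0005 .074 0 0 0' && python3 -m pendant '0 0 0 0 0 0; 0 0 .001 0 0 0; 0 0 .0015 0 0 0; 0 0 .0015 0 0 0'
```

```text
clock: 26.75
tcp_pos: [0.4695, -0.2629, 0.0813]
orientation: [0.667, 3.07, 0.0]
contact_force: [0.1, 0.1, -0.4]
grip_width: 0.0629
gripper_force: 67.7
clock: 27.15
tcp_pos: [0.4696, -0.2629, 0.0801]
orientation: [0.667, 3.069, -0.0]
contact_force: [-1.4, -0.2, 0.6]
grip_width: 0.0626
gripper_force: 67.7
```

```bash
python3 -m pendant '0 0 .0005 0 0 0; 0 0 .001 0 0 0; 0 0 .001 0 0 0'
```

```text
clock: 27.45
tcp_pos: [0.4696, -0.2629, 0.08]
orientation: [0.667, 3.069, 0.001]
contact_force: [-3.1, 2.3, 14.6]
grip_width: 0.0628
gripper_force: 69.7
```

Seated (grasp height + 3 mm). Releasing and lifting clear, then a full check.

```bash
python3 -m pendant '0 0 -.0005 0 0 0; 0 0 -.0005 0 0 0; 0 0 -.0005 0 0 0; 0 0 -.0005 0 0 0' .08 && python3 -m pendant '0 0 -.02 0 0 0; 0 0 -.06 0 0 0; 0 0 -.1 0 0 0; 0 0 -.14 0 0 0; 0 0 -.17 0 0 0' .085 && python3 -m pendant '0 0 0 0 0 0; 0 0 0 0 0 0; 0 0 0 0 0 0'
python3 - <<'E'
from st import *; from fit import *
W=snap("wrist","w15"); T=snap("top","t15"); S=snap("side","s15"); C=cloud(W)
m=seg(W,C,np.array([.47,-.263]),.08,.026,.045); print('box',np.round(rect(W,m,.035),4),np.nanmedian(C[m][:,2]))
C=cloud(T)
m=seg(T,C,np.array([.453,-.148]),.04,.045,.06); print('beaker',circ(T,m,.055)); m=seg(T,C,np.array([.633,-.012]),.04,.064,.08); print('bottle',circ(T,m,.075))
o=r.get_obs(); print(o["clock"],np.round(o["contact_force"],1))
a=cv2.resize(W['p'],(400,300)); b=cv2.resize(S['p'][120:420,160:460],(400,400))
cv2.imwrite("pics/c15.png",np.hstack([np.vstack([a,np.zeros((100,400,3),np.uint8)]),b]))
E
```

```text
clock: 27.85
tcp_pos: [0.4692, -0.2628, 0.079]
orientation: [-0.667, -3.07, 0.0]
contact_force: [0.3, 0.1, -1.0]
grip_width: 0.0797
gripper_force: 0.0
clock: 28.35
tcp_pos: [0.4695, -0.2631, 0.2514]
orientation: [0.667, 3.068, -0.0]
contact_force: [-0.2, -0.7, -0.3]
grip_width: 0.0848
gripper_force: 0.0
clock: 28.65
tcp_pos: [0.4686, -0.2623, 0.2479]
orientation: [-0.666, -3.068, -0.001]
contact_force: [-0.3, -0.3, 0.0]
grip_width: 0.0852
gripper_force: 0.0
box [  0.4692  -0.2624  96.4672  63.1617 -24.4926] 0.03409299553698443
beaker (0.4523311257362366, -0.14771807193756104, 0.020827079191803932, 103)
bottle (0.6325337290763855, -0.012741769663989544, 0.010196289047598839, 64)
28.8 [-0.1  0.4  0.5]
```

View pics/c15.png

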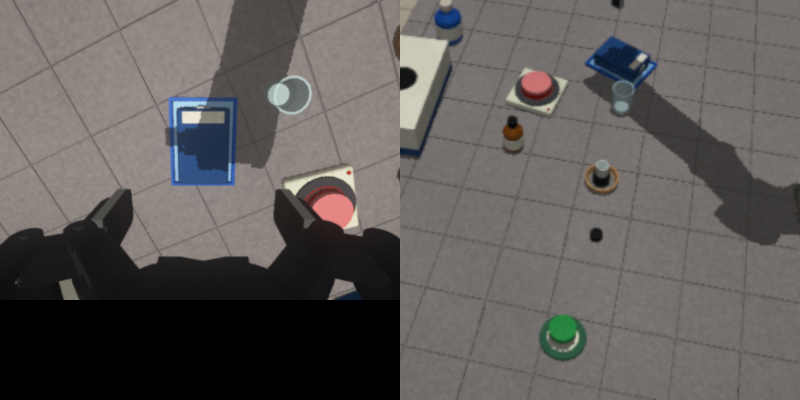

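The left half shows the box flat in the tray at (204,140). The right half shows the dish on the warmer (537,85), the eyepiece in the cup (602,172) and the jar on the coaster (563,330). The beaker (623,95) and bottle (513,133) haven't moved. Handing in.

```bash
python3 -c "from bench import r; print(r.hand_in())"
```

```text
the job is handed in; nothing more can be done
None
```

The pile is taken apart from the top down and handed in at about 29 s: eyepiece standing in the cup, jar and dish within about 1 mm of the middle of the coaster and warming plate, slide box flat in the tray, bottle and beaker unmoved.

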